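# Tuck the gap strip under the camper hob's lip

### The arm

A 7-joint arm with a two-finger parallel gripper is mounted at the origin on the work surface. World frame = base frame: x ahead of the robot, y to its left, z up, the work surface at z = 0. Lengths are in m, angles in rad, forces in N, time in s.
With the tool pointing down it reaches from about 0.425 to 1.025 m from the base axis. Payload 9.4 kg.
Tool frame: the origin (TCP) lies between the finger pads; the fingertips stand 19 mm ahead of it and the grasp point (between the pads) is the TCP; z points along the fingers, y is the line along which they close (so a half turn about z gives the same grasp; the last joint's range is limited). The gripper opens to 93 mm and grips with 3 to 60 N. Pads are 15 mm wide; open, the fingers measure 128 mm over their backs; the gripper's body (75 mm by 188 mm) begins 65 mm behind the grasp point.
Start: joints at [-1.368, 0.599, -0.003, 1.599, 0.002, 0.943, -0.08], TCP at [0.2, 0.697, 0.238] pointing down, gripper open.
Joint ranges: [-2.57, 2.57], [-0.35, 1.97], [-1.29, 1.29], [0.11, 2.56], [-1.05, 4.19], [0.11, 1.86], [-2.63, 2.63]. Speed limits (rad/s): [2.22, 2.22, 3.01, 3.01, 3.14, 3.14, 3.14].

### API

Orientations are given as a 3x3 rotation matrix whose columns are the frame's x, y, z axes.
In Python, from workcell import manip, viewer gives the robot as it stands.
- The arm moves only by the tool step_arm, never from a script. Its argument "commands" is a list of rows, each a list of 3 entries, a list of its own where there are three numbers: the shift along the tool's x, y, z in mm, then the turn, a rotation vector about the tool's x, y, z in rad, then the closure, from 0 (fully open) to 1 (shut). A call has 1 to 5 rows; each row shifts and turns the commanded pose from where the row before left it, along the tool's axes as they then stand; what a row does not reach is not made up. A row lasts 1/8 s, in which the tool goes at most 62.5 mm and 10.7 degrees, less where a joint would pass 70% of its speed; a pose out of reach is approached as far as the arm can. A call with a gripper value outside its range is refused whole. The fingers move at their own pace and stop on an object; "squeeze" is the grip in N (left out, the last holds). Time passes only in rows, so rows that do not move let the fingers close. It gives the time, the measured TCP pose, the force, the opening and the grip force at its end, in the units of the state.
- manip.observe(): the state, without advancing time (a new reading comes with each control period).
- viewer.snapshot(name): name is "scene" or "top" or "wrist"; returns the picture (420x560x3 uint8, blue, green, red); there is no depth.
- viewer.calibration(name): a dict with "fovy" (degrees; the focal length in pixels is half the picture's height over the tangent of half this angle, whatever the lens; pixels are square), "cx", "cy" (the principal point, pixels), "R" (3x3) and "t" (3): a world point X has camera coordinates R X + t; the wrist camera has in their place "T_tool_cam" (4x4, takes a point from camera to tool coordinates, whose origin is the TCP and whose axes are the flange's). Camera axes: x right, y down, z forward; pixel columns grow to the right and rows downward; lengths in m; the calibration is good to about 2 mm. A picture is of the moment at which its call begins: read the wrist's pose just before it. calibration takes no time and is no camera call.
- manip.close_job(): hands the job in; it is judged then, once.
The state is a dict: "time_s": time; "joints": joint angles; "qvel": joint speeds; "tau": joint torques, N m; "position": TCP position; "ee_rot": TCP orientation; "wrist_force": force on the tool from outside, world axes, zero at the start; "torque": the same for the moment, N m; "opening": finger opening in m; "grasp_force": force on a finger pad.
Only numpy, scipy, OpenCV 4.12 (cv2) and the standard library are available. Lean on these libraries where they do the work, as an engineer would, in place of code of your own. Each camera call takes 0.05 s, during which the arm holds its last target. There are 200 camera calls.

### The job

Pick up the gap strip by its blue upstand and tuck its flat front edge under the white hob's front lip, square to it and with the whole length of that edge well under, without lifting the hinged hob top. Press the strip down firmly so that it lies flat on the black sealing bed, and finish while still holding it pressed there with the gripper. Leave everything else where it stands.

Things in the scene. Friction and masses are not known exactly. Their poses are not given: they have to be found in the camera images.
- seal: black rubber sealing bed, a flat pad fixed to the worktop (z = 0) in front of and under the lip: 130 mm (x) by 210 mm (y), 2 mm thick, turned like the hob. Origin: underside, middle, 15 mm in front of the hob's origin, so it runs from 80 mm before the lip's edge to 50 mm behind it. The strip is to be pressed on it
- strip: loose stiff L-shaped gap strip, about 0.2 kg: a flat grey flange 90 mm (x) by 220 mm (y), 4 mm thick, with a blue upstand 10 mm thick along the whole of its -x edge, rising to 42 mm above the underside. Starts flat on the worktop, upstand up. Origin: underside, middle of the flange; +x points from the upstand to the free front edge to be tucked
- upstand (a point): point in the middle of the strip's upstand, 40 mm behind (-x) the strip's origin and 28 mm above its underside; a good place to pinch, fingers closing along the strip's x
- edge_left (a point): left (+y) end of the strip's front edge, at half its thickness: 45 mm in x and 110 mm in y from the strip's origin
- edge_right (a point): right (-y) end of the strip's front edge, at half its thickness: 45 mm in x and -110 mm in y from the strip's origin
- hob: white hob, fixed, 290 mm deep. Origin: on the worktop below the middle of its front lip's edge; +x points in under the lip, y along it. The lip, 4 mm thick and 270 mm long (y -135 to 135 mm), starts at x = 0 with its underside 12 mm above the worktop (10 mm above the seal); the slot below it is 53 mm deep. Behind it the top is 42 mm high, the black grate 68 mm
- lip_edge (a point): middle of the lip's lower front edge, 12 mm above the worktop and straight above the hob's origin while the top is down. The lip is the front part of the hob's lift-up top, which is hinged along the back, 287 mm behind this edge, and lies there by its own weight only (about 2.5 N at the lip): when it is lifted, this point rises
- tray: white serving tray with blue rings, fixed, 240 mm (its x) by 200 mm, rim 14 mm high; origin under its middle. Tray and strip lie on either side of the robot's centre line, one each; which is where varies
- tumbler: steel drinking tumbler, 76 mm across, 125 mm tall, standing on the tray; origin under its middle; to be left alone
- candle: amber glass candle jar, 60 mm across, 70 mm tall, standing on the tray; origin under its middle; to be left alone
- lighter: pink lighter, 80 x 24 x 14 mm, lying on the tray; origin under its middle; to be left alone
- salt: salt jar with a white cap, 50 mm across, 90 mm tall, left of the hob; origin under its middle; to be left alone
- mug: blue mug, 80 mm across, 90 mm tall, right of the hob, with a handle on its side; origin under its middle; to be left alone
Things that resemble listed ones, but are neither listed nor needed, are in the scene too. Leave any red look-alike of the strip alone.

How it is judged:
By the outcome, as a careful person would: the job done as asked, in the order asked, and still so for the second after the job is handed in, while the arm keeps its last pose, push and grip.
It also fails if it takes over 43 s, if anything falls off the work surface, if the arm or the gripper's body presses on something with over 40 N, if the wrist force passes 120 N, or if a joint passes its speed limit or range.

## Working session

There is one attempt and no reset: what is moved stays moved. The work goes in short steps, Python scripts to look and compute and a tool call to move; the robot and the scene stay as the last step left them, time stands still between calls to the robot, and variables do not carry over. Pictures are saved under pics/ and viewed, at most 10 in all, crops included, and the job is handed in when it is done.

Besides the shell and the picture viewer there is one more tool, called after "Emit:" in YAML: its name, and indented under it one key for each argument. step_arm: Moves the arm, as the interface text tells. Its arguments: {"type":"object","properties":{"commands":{"type":"array","items":{"type":"array"}},"squeeze":{"type":"number"}},"required":["commands"]}

```bash
mkdir -p pics; python3 - <<'E'
from workcell import manip, viewer
import cv2, numpy as np
s=manip.observe(); print({k:np.round(v,3).tolist() for k,v in s.items()})
for n in ("scene","top"):
    im=viewer.snapshot(n); cv2.imwrite(f"pics/{n}0.png",im)
for n in ("scene","top","wrist"): print(n,viewer.calibration(n))
E
```

```text
{'time_s': 0.0, 'joints': [-1.368, 0.6, -0.003, 1.6, 0.002, 0.943, -0.08], 'qvel': [-0.002, -0.002, 0.001, -0.002, -0.003, -0.0, -0.001], 'tau': [0.0, -76.505, 1.498, -25.234, -0.052, 0.017, 0.0], 'position': [0.2, 0.696, 0.237], 'ee_rot': [[-0.961, 0.276, -0.0], [0.276, 0.961, -0.002], [-0.0, -0.002, -1.0]], 'wrist_force': [-0.314, 0.699, -0.606], 'torque': [-0.015, 0.043, -0.012], 'grasp_force': 0.0, 'opening': 0.093}
scene {'fovy': 53.86566324680682, 'cx': 275.9178752165676, 'cy': 205.85504215669914, 'R': array([[ 0.47740644,  0.87862015,  0.01047509],
       [ 0.71013438, -0.3787824 , -0.59349226],
       [-0.51748648,  0.29077574, -0.80477153]]), 't': array([-0.23964185, -0.32472495,  1.35920761])}
top {'fovy': 43.456454340476064, 'cx': 277.76981605971645, 'cy': 202.6620114002694, 'R': array([[-0.01112899, -0.99993049, -0.0038931 ],
       [-0.99357706,  0.01149657, -0.11257198],
       [ 0.11260891,  0.00261528, -0.99363595]]), 't': array([-0.00865253,  0.52374024,  1.67091849])}
wrist {'fovy': 62.21602772500104, 'cx': 281.59173487326206, 'cy': 203.24087538051822, 'T_tool_cam': array([[ 7.48856939e-04, -9.59058934e-01, -2.83205581e-01,
         7.95097593e-02],
       [ 9.99998159e-01,  1.21856177e-03, -1.48237543e-03,
         8.16578424e-04],
       [ 1.76678889e-03, -2.83203949e-01,  9.59058080e-01,
        -1.47569775e-01],
       [ 0.00000000e+00,  0.00000000e+00,  0.00000000e+00,
         1.00000000e+00]])}
```

View pics/top0.png

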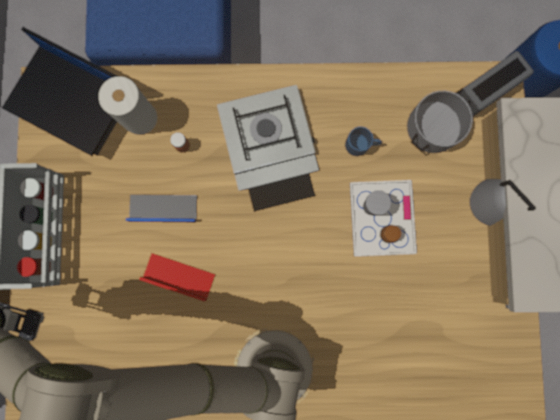

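View pics/scene0.png

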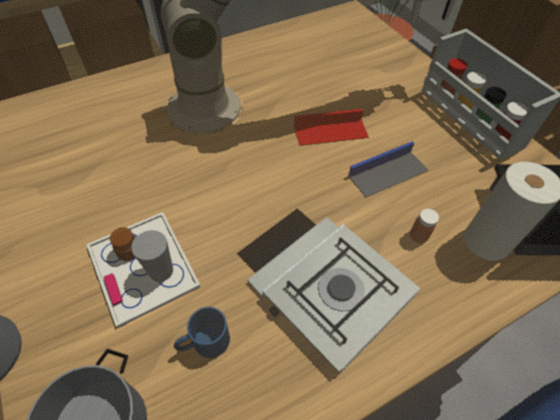

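The top view shows the blue and grey strip at about (163,208), upstand towards the robot, with the red look-alike at (178,277). The hob is at (268,138), its lip edge running roughly (240,187)–(316,170), and the seal is at (281,192). The tray is on the right. The scene view agrees.

```bash
cat > h.py <<'E'
import cv2, numpy as np
from workcell import manip, viewer
def cam(n, s=None):
    c=viewer.calibration(n); f=210/np.tan(np.radians(c["fovy"])/2)
    if n=="wrist":
        T=np.eye(4); T[:3,:3]=s["ee_rot"]; T[:3,3]=s["position"]; T=T@c["T_tool_cam"]
        Rwc,o=T[:3,:3],T[:3,3]
    else: Rwc=np.array(c["R"]).T; o=-Rwc@c["t"]
    return f,c["cx"],c["cy"],Rwc,o
def ray(C,uv,z):
    f,cx,cy,R,o=C; uv=np.atleast_2d(uv).astype(float)
    d=np.c_[(uv[:,0]-cx)/f,(uv[:,1]-cy)/f,np.ones(len(uv))]@R.T
    return (o+d*((z-o[2])/d[:,2])[:,None])[:,:2]
def proj(C,X):
    f,cx,cy,R,o=C; p=(np.atleast_2d(X)-o)@R
    return np.c_[cx+f*p[:,0]/p[:,2],cy+f*p[:,1]/p[:,2]]
def big(m):
    cs,_=cv2.findContours(m.astype(np.uint8),0,cv2.CHAIN_APPROX_NONE); return max(cs,key=cv2.contourArea)[:,0]
E
python3 - <<'E'
from h import *
C=cam("top"); im=cv2.imread("pics/top0.png"); hsv=cv2.cvtColor(im,cv2.COLOR_BGR2HSV)
def sub(m,u0,v0,u1,v1):
    r=np.zeros(m.shape,bool); r[v0:v1,u0:u1]=m[v0:v1,u0:u1]; return r
b,g,r=[im[...,i].astype(int) for i in range(3)]
blue=sub((b-r>40),110,190,215,235)
for nm,m,z in (("blue",blue,.04),("flange+blue",sub((b-r>-12),110,185,215,230),.004),("seal",sub(hsv[...,2]<50,235,165,330,220),.002)):
    q=ray(C,big(m),z); rc=cv2.minAreaRect((q*1000).astype(np.float32)); print(nm,m.sum(),rc)
print(ray(C,[[240,187],[316,170]],.014))
E
```

```text
blue 189 ((473.89385986328125, 362.62103271484375), (217.77981567382812, 9.289361000061035), 88.37250518798828)
flange+blue 1714 ((513.4599609375, 367.8671569824219), (227.7220001220703, 85.60565948486328), 89.34489440917969)
seal 91 ((528.8901977539062, -16.942920684814453), (3.280799388885498, 6.603133678436279), 89.3595199584961)
[[ 0.57831758  0.10832047]
 [ 0.63169202 -0.14109651]]
```

```bash
cat >> h.py <<'E'
from scipy.spatial.transform import Rotation as Ro
def plan(target, yaw, n):
    "rows to reach TCP target with tool y at world azimuth yaw, tool down"
    s=manip.observe(); R=np.array(s["ee_rot"]); p=np.array(s["position"]); t=np.array(target,float)
    y=np.array([np.cos(yaw),np.sin(yaw),0]); z=np.array([0,0,-1.]); Rt=np.c_[np.cross(y,z),y,z]
    w=Ro.from_matrix(R.T@Rt).as_rotvec(); print("total rot",w.round(3),"world shift mm",((t-p)*1000).round(1))
    for i in range(n):
        Ri=R@Ro.from_rotvec(w*i/n).as_matrix(); print((Ri.T@(t-p)/n*1000).round(1).tolist(),(w/n).round(4).tolist())
E
python3 -c "
from h import *
plan([.48,.38,.25],0,10)"
```

```text
total rot [-1.000e-03  1.000e-03  1.291e+00] world shift mm [ 279.9 -316.4   13.1]
[-35.6, -22.7, -1.3] [-0.0001, 0.0001, 0.1291]
[-38.3, -17.9, -1.3] [-0.0001, 0.0001, 0.1291]
[-40.2, -12.8, -1.3] [-0.0001, 0.0001, 0.1291]
[-41.6, -7.5, -1.3] [-0.0001, 0.0001, 0.1291]
[-42.2, -2.1, -1.3] [-0.0001, 0.0001, 0.1291]
[-42.1, 3.3, -1.3] [-0.0001, 0.0001, 0.1291]
[-41.3, 8.7, -1.3] [-0.0001, 0.0001, 0.1291]
[-39.9, 14.0, -1.3] [-0.0001, 0.0001, 0.1291]
[-37.7, 19.0, -1.3] [-0.0001, 0.0001, 0.1291]
[-35.0, 23.7, -1.3] [-0.0001, 0.0001, 0.1291]
```

Emit:
step_arm:
  commands:
    - [[-36, -23, -1], [0, 0, 0.13], 0]
    - [[-38, -18, -1], [0, 0, 0.13], 0]
    - [[-40, -13, -1], [0, 0, 0.13], 0]
    - [[-42, -8, -1], [0, 0, 0.13], 0]
    - [[-42, -2, -1], [0, 0, 0.13], 0]

```text
time_s: 0.72
position: [0.3403, 0.5362, 0.2424]
ee_rot: [[-0.595, 0.804, -0.0], [0.804, 0.595, -0.0], [-0.0, -0.0, -1.0]]
wrist_force: [0.3, -1.0, 0.6]
opening: 0.0929
grasp_force: 0.0
```

Emit:
step_arm:
  commands:
    - [[-42, 3, -1], [0, 0, 0.13], 0]
    - [[-41, 9, -1], [0, 0, 0.13], 0]
    - [[-40, 14, -1], [0, 0, 0.13], 0]
    - [[-38, 19, -1], [0, 0, 0.13], 0]
    - [[-35, 24, -1], [0, 0, 0.12], 0]

```text
time_s: 1.35
position: [0.4794, 0.3773, 0.2475]
ee_rot: [[0.003, 1.0, -0.0], [1.0, -0.003, -0.0], [-0.0, -0.0, -1.0]]
wrist_force: [-0.0, 0.1, 0.2]
opening: 0.0926
grasp_force: 0.0
```

Emit:
step_arm:
  commands:
    - [[0, 0, 0], [0, 0, 0], 0]
    - [[0, 0, 0], [0, 0, 0], 0]

```text
time_s: 1.6
position: [0.4782, 0.379, 0.2473]
ee_rot: [[-0.002, 1.0, -0.001], [1.0, 0.002, 0.0], [0.0, -0.001, -1.0]]
wrist_force: [-0.1, 0.2, 0.5]
opening: 0.0935
grasp_force: 0.0
```

```bash
python3 -c "
from h import *
import pickle
s=manip.observe(); im=viewer.snapshot('wrist'); cv2.imwrite('pics/w1.png',im); pickle.dump(s,open('s1.pkl','wb'))
print(s['position'],s['ee_rot'],s['time_s'])"
```

```text
[0.47816289 0.37896626 0.24731873] [[-2.41171448e-03  9.99996791e-01 -7.75939304e-04]
 [ 9.99997092e-01  2.41171626e-03  1.35211749e-06]
 [ 3.22345858e-06 -7.75933787e-04 -9.99999699e-01]] 1.6
```

View pics/w1.png

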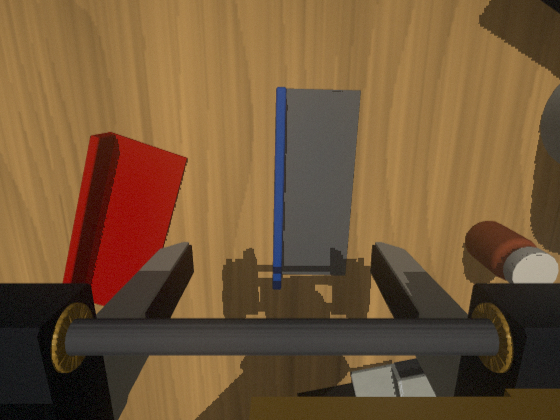

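The wrist view shows the blue upstand running (281,88)–(277,288) and the flange's front edge (360,91)–(345,273), with the red look-alike well to the left. The fingers straddle the upstand line.

```bash
python3 - <<'E'
from h import *
import pickle
s=pickle.load(open('s1.pkl','rb')); C=cam("wrist",s); im=cv2.imread("pics/w1.png")
b,g,r=[im[...,i].astype(int) for i in range(3)]
m=(b-r>40)
m[:, :240]=0; m[:,320:]=0; m[300:]=0
c=big(m); q=ray(C,c,.042)*1000
print(cv2.minAreaRect(q.astype(np.float32)), c.min(0),c.max(0), q.min(0),q.max(0))
vx,vy,x0,y0=cv2.fitLine(q.astype(np.float32),cv2.DIST_HUBER,0,.01,.01).ravel(); print("line x=%.1f at y=%.1f yaw off deg %.2f"%(x0,y0,np.degrees(np.arctan2(-vx*np.sign(vy),abs(vy)))))
# brighter top face vs side: column profile
for v in (120,180,240): print(v,[tuple(im[v,u]) for u in range(272,294,2)])
# flange front edge: last grey px per row
pts=[]
for v in range(100,230,10):
    row=(b-r)[v,290:400]; u=290+np.where(row>-15)[0]; u=u[u<375]; pts.append((u.max()+.5,v))
e=ray(C,pts,.004)*1000; p=np.polyfit(e[:,1],e[:,0],1); print("front edge x at y=365:",np.polyval(p,365),"yaw",np.degrees(np.arctan(-p[0])),"res",np.abs(np.polyval(p,e[:,1])-e[:,0]).max())
print("ends", ray(C,[[345,273.5],[360,90.5]],.004))
E
```

```text
((474.6168212890625, 375.67022705078125), (190.01182556152344, 8.928617477416992), 88.73977661132812) [273  87] [285 266] [468.2653837  280.78103925] [480.66427053 470.67447782]
line x=474.2 at y=378.5 yaw off deg -1.54
120 [(np.uint8(75), np.uint8(126), np.uint8(164)), (np.uint8(77), np.uint8(126), np.uint8(163)), (np.uint8(108), np.uint8(66), np.uint8(54)), (np.uint8(128), np.uint8(72), np.uint8(51)), (np.uint8(128), np.uint8(75), np.uint8(52)), (np.uint8(127), np.uint8(72), np.uint8(49)), (np.uint8(111), np.uint8(63), np.uint8(49)), (np.uint8(50), np.uint8(53), np.uint8(62)), (np.uint8(87), np.uint8(93), np.uint8(95)), (np.uint8(85), np.uint8(93), np.uint8(95)), (np.uint8(80), np.uint8(87), np.uint8(92))]
180 [(np.uint8(78), np.uint8(128), np.uint8(164)), (np.uint8(67), np.uint8(85), np.uint8(101)), (np.uint8(129), np.uint8(73), np.uint8(50)), (np.uint8(128), np.uint8(72), np.uint8(51)), (np.uint8(129), np.uint8(75), np.uint8(50)), (np.uint8(118), np.uint8(66), np.uint8(47)), (np.uint8(56), np.uint8(54), np.uint8(59)), (np.uint8(82), np.uint8(87), np.uint8(90)), (np.uint8(84), np.uint8(88), np.uint8(92)), (np.uint8(82), np.uint8(90), np.uint8(93)), (np.uint8(81), np.uint8(87), np.uint8(90))]
240 [(np.uint8(76), np.uint8(128), np.uint8(164)), (np.uint8(113), np.uint8(66), np.uint8(47)), (np.uint8(126), np.uint8(71), np.uint8(49)), (np.uint8(125), np.uint8(73), np.uint8(47)), (np.uint8(124), np.uint8(68), np.uint8(46)), (np.uint8(53), np.uint8(45), np.uint8(45)), (np.uint8(75), np.uint8(83), np.uint8(85)), (np.uint8(78), np.uint8(84), np.uint8(87)), (np.uint8(77), np.uint8(83), np.uint8(86)), (np.uint8(79), np.uint8(84), np.uint8(85)), (np.uint8(79), np.uint8(84), np.uint8(87))]
front edge x at y=365: 558.9340335528861 yaw -1.0957615132010101 res 0.5757854662205091
ends [[0.55693498 0.25164372]
 [0.5610195  0.46867024]]
```

```bash
python3 -c "
from h import *
plan([.474,.3605,.029],-.023,8)"
```

```text
total rot [-0.001 -0.     0.026] world shift mm [  -3.8  -19.  -218.3]
[-2.4, -0.5, 27.3] [-0.0001, -0.0, 0.0033]
[-2.4, -0.5, 27.3] [-0.0001, -0.0, 0.0033]
[-2.4, -0.5, 27.3] [-0.0001, -0.0, 0.0033]
[-2.4, -0.4, 27.3] [-0.0001, -0.0, 0.0033]
[-2.4, -0.4, 27.3] [-0.0001, -0.0, 0.0033]
[-2.4, -0.4, 27.3] [-0.0001, -0.0, 0.0033]
[-2.4, -0.4, 27.3] [-0.0001, -0.0, 0.0033]
[-2.4, -0.4, 27.3] [-0.0001, -0.0, 0.0033]
```

Emit:
step_arm:
  commands:
    - [[-5, -1, 40], [0, 0, 0.01], 0]
    - [[-5, -1, 45], [0, 0, 0.01], 0]
    - [[-5, -1, 45], [0, 0, 0.005], 0]
    - [[-4, -1, 40], [0, 0, 0], 0]
    - [[0, 0, 28], [0, 0, 0], 0]

```text
time_s: 2.28
position: [0.4728, 0.3603, 0.0476]
ee_rot: [[0.021, 1.0, -0.002], [1.0, -0.021, -0.001], [-0.001, -0.002, -1.0]]
wrist_force: [-0.7, -0.5, 0.1]
opening: 0.0929
grasp_force: 0.0
```

Emit:
step_arm:
  commands:
    - [[0, 0, 15], [0, 0, 0], 0]
    - [[0, 0, 5], [0, 0, 0], 0]
    - [[0, 0, 0], [0, 0, 0], 0]

```text
time_s: 2.65
position: [0.4746, 0.36, 0.0301]
ee_rot: [[0.023, 1.0, 0.0], [1.0, -0.023, 0.001], [0.001, 0.0, -1.0]]
wrist_force: [0.1, -0.7, 0.3]
opening: 0.093
grasp_force: 0.0
```

Emit:
step_arm:
  commands:
    - [[0, 0, 0], [0, 0, 0], 0.5]
    - [[0, 0, 0], [0, 0, 0], 0.8]
    - [[0, 0, 0], [0, 0, 0], 1]
    - [[0, 0, 0], [0, 0, 0], 1]
    - [[0, 0, 0], [0, 0, 0], 1]
  squeeze: 45

```text
time_s: 3.28
position: [0.4746, 0.3595, 0.0297]
ee_rot: [[0.024, 1.0, 0.0], [1.0, -0.024, 0.0], [0.0, 0.0, -1.0]]
wrist_force: [0.3, 0.4, -0.2]
opening: 0.0475
grasp_force: 0.0
```

Emit:
step_arm:
  commands:
    - [[0, 0, 0], [0, 0, 0], 1]
    - [[0, 0, 0], [0, 0, 0], 1]
    - [[0, 0, 0], [0, 0, 0], 1]

```text
time_s: 3.65
position: [0.4745, 0.3595, 0.0296]
ee_rot: [[0.024, 1.0, -0.0], [1.0, -0.024, -0.0], [-0.0, -0.0, -1.0]]
wrist_force: [0.6, 0.9, -0.3]
opening: 0.0179
grasp_force: 0.0
```

Emit:
step_arm:
  commands:
    - [[0, 0, 0], [0, 0, 0], 1]
    - [[0, 0, 0], [0, 0, 0], 1]
    - [[0, 0, 0], [0, 0, 0], 1]

```text
time_s: 4.03
position: [0.4746, 0.3595, 0.0296]
ee_rot: [[0.024, 1.0, 0.0], [1.0, -0.024, 0.0], [0.0, 0.0, -1.0]]
wrist_force: [0.2, -0.5, 0.5]
opening: 0.0094
grasp_force: 45.0
```

Emit:
step_arm:
  commands:
    - [[0, 0, -10], [0, 0, 0], 1]
    - [[0, 0, -20], [0, 0, 0], 1]
    - [[0, 0, -30], [0, 0, 0], 1]

```text
time_s: 4.4
position: [0.474, 0.3591, 0.0901]
ee_rot: [[0.024, 1.0, -0.001], [1.0, -0.024, -0.001], [-0.001, -0.001, -1.0]]
wrist_force: [0.1, 0.3, -1.6]
opening: 0.0095
grasp_force: 45.0
```

```bash
python3 -c "
from h import *
plan([.463,-.046,.10],.21,10)"
```

```text
total rot [-0.001  0.001 -0.234] world shift mm [ -11.  -405.1    9.9]
[-40.5, -0.1, -0.9] [-0.0001, 0.0001, -0.0234]
[-40.5, -1.1, -0.9] [-0.0001, 0.0001, -0.0234]
[-40.5, -2.0, -1.0] [-0.0001, 0.0001, -0.0234]
[-40.4, -3.0, -1.0] [-0.0001, 0.0001, -0.0234]
[-40.3, -3.9, -1.0] [-0.0001, 0.0001, -0.0234]
[-40.2, -4.9, -1.0] [-0.0001, 0.0001, -0.0234]
[-40.1, -5.8, -1.0] [-0.0001, 0.0001, -0.0234]
[-40.0, -6.7, -1.0] [-0.0001, 0.0001, -0.0234]
[-39.8, -7.7, -1.0] [-0.0001, 0.0001, -0.0234]
[-39.6, -8.6, -1.0] [-0.0001, 0.0001, -0.0234]
```

Emit:
step_arm:
  commands:
    - [[-15, 0, -4], [0, 0, -0.02], 1]
    - [[-30, -1, -3], [0, 0, -0.02], 1]
    - [[-40, -2, -3], [0, 0, -0.02], 1]
    - [[-45, -3, 0], [0, 0, -0.025], 1]
    - [[-45, -4, 0], [0, 0, -0.025], 1]

```text
time_s: 5.03
position: [0.4683, 0.1818, 0.0993]
ee_rot: [[-0.087, 0.996, -0.001], [0.996, 0.087, -0.001], [-0.001, -0.001, -1.0]]
wrist_force: [0.7, -0.5, -2.4]
opening: 0.0101
grasp_force: 45.0
```

Emit:
step_arm:
  commands:
    - [[-45, -5, 0], [0, 0, -0.025], 1]
    - [[-45, -6, 0], [0, 0, -0.025], 1]
    - [[-45, -6, 0], [0, 0, -0.025], 1]
    - [[-40, -8, 0], [0, 0, -0.025], 1]
    - [[-30, -5, 0], [0, 0, -0.015], 1]

```text
time_s: 5.65
position: [0.4649, -0.0256, 0.0993]
ee_rot: [[-0.199, 0.98, -0.001], [0.98, 0.199, -0.0], [-0.0, -0.001, -1.0]]
wrist_force: [-0.6, 0.9, -3.0]
opening: 0.0097
grasp_force: 45.0
```

Emit:
step_arm:
  commands:
    - [[-15, -5, 0], [0, 0, -0.01], 1]
    - [[-10, -2, 0], [0, 0, 0], 1]
    - [[0, 0, 0], [0, 0, 0], 1]
    - [[0, 0, 0], [0, 0, 0], 1]

```text
time_s: 6.15
position: [0.4645, -0.0482, 0.0995]
ee_rot: [[-0.21, 0.978, -0.0], [0.978, 0.21, 0.0], [0.0, -0.0, -1.0]]
wrist_force: [-0.1, -0.0, -1.7]
opening: 0.0096
grasp_force: 45.0
```

```bash
python3 -c "
from h import *
import pickle
s=manip.observe(); im=viewer.snapshot('wrist'); cv2.imwrite('pics/w2.png',im); pickle.dump(s,open('s2.pkl','wb'))
cv2.imwrite('pics/sc2.png',viewer.snapshot('scene'))
print(s['position'],s['ee_rot'],s['time_s'])"
```

```text
[ 0.46449046 -0.04821625  0.09953689] [[-2.10278449e-01  9.77641531e-01 -1.01834735e-04]
 [ 9.77641484e-01  2.10278470e-01  3.04757768e-04]
 [ 3.19357504e-04 -3.54738706e-05 -9.99999948e-01]] 6.15
```

View pics/w2.png

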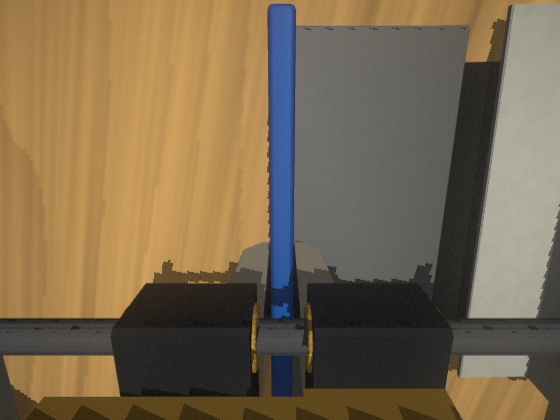

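The wrist view shows the held strip with the flange's front edge from (467,27) to about (443,275). The hob lip lies to the right, its edge running (511,5)–(460,375) with both ends visible, and the seal shows dark between them.

```bash
python3 - <<'E'
from h import *
import pickle
s=pickle.load(open('s2.pkl','rb')); C=cam("wrist",s); im=cv2.imread("pics/w2.png"); g=cv2.cvtColor(im,cv2.COLOR_BGR2GRAY).astype(int)
for v in (100,200,300,360): print(v,[int(x) for x in g[v,440:520:1]])
E
```

```text
100 [94, 95, 94, 93, 95, 96, 95, 93, 92, 92, 96, 93, 94, 94, 92, 95, 93, 94, 91, 68, 40, 40, 41, 39, 42, 39, 37, 42, 39, 40, 41, 41, 41, 39, 44, 35, 42, 39, 40, 44, 39, 43, 37, 40, 37, 38, 39, 35, 35, 40, 34, 34, 40, 41, 39, 50, 57, 58, 109, 132, 138, 166, 168, 168, 169, 165, 164, 165, 167, 166, 168, 164, 169, 168, 168, 165, 167, 166, 169, 166]
200 [95, 93, 92, 92, 94, 69, 42, 39, 40, 42, 40, 41, 38, 40, 39, 38, 41, 43, 41, 45, 45, 44, 41, 40, 42, 45, 44, 39, 42, 46, 48, 38, 39, 41, 41, 40, 44, 43, 38, 39, 40, 54, 56, 59, 113, 125, 148, 167, 170, 170, 170, 172, 172, 171, 169, 171, 173, 174, 170, 172, 170, 172, 173, 173, 172, 173, 170, 172, 170, 174, 174, 173, 171, 173, 173, 171, 171, 172, 168, 171]
300 [38, 32, 31, 38, 40, 33, 34, 33, 30, 37, 34, 35, 38, 40, 38, 34, 36, 34, 30, 35, 29, 33, 30, 36, 33, 30, 34, 48, 50, 56, 123, 131, 163, 162, 164, 164, 165, 164, 162, 165, 166, 168, 165, 165, 167, 168, 165, 164, 168, 167, 165, 168, 164, 166, 165, 165, 163, 165, 165, 163, 163, 166, 164, 166, 165, 165, 168, 166, 166, 167, 169, 167, 166, 166, 164, 164, 164, 164, 166, 166]
360 [37, 44, 42, 38, 41, 41, 38, 43, 40, 47, 69, 68, 69, 66, 68, 68, 66, 69, 66, 55, 51, 91, 117, 139, 156, 154, 155, 155, 156, 155, 156, 155, 153, 153, 154, 156, 154, 154, 157, 153, 157, 155, 157, 156, 154, 154, 154, 158, 156, 155, 157, 157, 157, 155, 156, 158, 158, 155, 158, 156, 156, 157, 158, 158, 157, 157, 156, 155, 157, 155, 156, 157, 158, 157, 157, 157, 155, 155, 155, 154]
```

```bash
python3 - <<'E'
from h import *
import pickle
s=pickle.load(open('s2.pkl','rb')); C=cam("wrist",s); im=cv2.imread("pics/w2.png"); g=cv2.cvtColor(im,cv2.COLOR_BGR2GRAY).astype(float)
def edge(th,v0,v1,u0,up):
    P=[]
    for v in range(v0,v1,5):
        r=g[v,u0:]; k=np.argmax(r>th if up else r<th); P.append((u0+k-1+(th-r[k-1])/(r[k]-r[k-1]),v))
    return np.array(P)
def line(P,z):
    q=ray(C,P,z)*1000; p=np.polyfit(q[:,1],q[:,0],1); r=np.polyval(p,q[:,1])-q[:,0]
    k=abs(r)<1; p=np.polyfit(q[k,1],q[k,0],1)
    return p, abs(r).max()
for th,z in ((47,.012),(85,.012),(85,.016),(150,.016)):
    p,r=line(edge(th,75,300,470,True),z); print(th,z,"x at y=-.02: %.2f yaw %.2f res %.2f"%(np.polyval(p,-20),np.degrees(np.arctan(-p[0])),r))
fl=edge(68,40,260,400,False); zt=s["position"][2]-.0296+.004
p,r=line(fl,zt); print("flange yaw %.2f"%np.degrees(np.arctan(-p[0])),r, "tool yaw %.2f"%np.degrees(np.arctan2(s["ee_rot"][1][1],s["ee_rot"][0][1])))
R=np.array(s["ee_rot"]); t=np.array(s["position"])
# in tool frame
def tool(q,z): return ((np.c_[q,np.full(len(q),z)]-t)@R*1000).round(1)
print("flange edge pts in tool",tool(ray(C,fl[[0,-1]],zt),zt).tolist(), "corner", tool(ray(C,[[467,27]],zt),zt).tolist())
print("lip ends", (ray(C,[[511,5],[460.5,376]],.016)*1000).round(1).tolist())
E
```

```text
47 0.012 x at y=-.02: 601.53 yaw 13.81 res 9.29
85 0.012 x at y=-.02: 603.68 yaw 13.81 res 0.16
85 0.016 x at y=-.02: 601.23 yaw 13.81 res 0.16
150 0.016 x at y=-.02: 602.95 yaw 13.82 res 0.31
flange yaw 12.16 10.87552584123307 tool yaw 12.14
flange edge pts in tool [[106.1, 100.4, 25.6], [-0.7, 84.3, 25.6]] corner [[111.5, 83.3, 25.6]]
lip ends [[568.8, 111.2], [634.7, -149.6]]
```

```bash
python3 -c "
from h import *
plan([.5067,-.0443,.040],.2415,5)"
```

```text
total rot [ 0.    -0.    -0.029] world shift mm [ 42.1   3.7 -59.6]
[-1.0, 8.4, 11.9] [0.0, -0.0, -0.0058]
[-1.1, 8.4, 11.9] [0.0, -0.0, -0.0058]
[-1.1, 8.4, 11.9] [0.0, -0.0, -0.0058]
[-1.2, 8.4, 11.9] [0.0, -0.0, -0.0058]
[-1.2, 8.4, 11.9] [0.0, -0.0, -0.0058]
```

Emit:
step_arm:
  commands:
    - [[-1, 8, 12], [0, 0, -0.01], 1]
    - [[-1, 10, 16], [0, 0, -0.01], 1]
    - [[-1, 10, 15], [0, 0, -0.009], 1]
    - [[-1.5, 10, 12], [0, 0, 0], 1]
    - [[-1, 4, 4.5], [0, 0, 0], 1]

```text
time_s: 6.88
position: [0.5072, -0.0446, 0.0388]
ee_rot: [[-0.238, 0.971, -0.001], [0.971, 0.238, -0.0], [0.0, -0.001, -1.0]]
wrist_force: [0.1, -0.4, -2.2]
opening: 0.0096
grasp_force: 45.0
```

Emit:
step_arm:
  commands:
    - [[0, 0, 0], [0, 0, 0], 1]
    - [[0, 0, 2], [0, 0, 0], 1]
    - [[0, 0, 2], [0, 0, 0], 1]
    - [[0, 0, 0], [0, 0, 0], 1]

```text
time_s: 7.38
position: [0.5066, -0.0448, 0.0363]
ee_rot: [[-0.238, 0.971, 0.0], [0.971, 0.238, -0.0], [-0.0, 0.0, -1.0]]
wrist_force: [-0.8, 0.0, -2.8]
opening: 0.0095
grasp_force: 45.0
```

Emit:
step_arm:
  commands:
    - [[0, 0, 1.5], [0, 0, 0], 1]
    - [[0, 0, 1], [0, 0, 0], 1]
    - [[0, 0, 0], [0, 0, 0], 1]

```text
time_s: 7.75
position: [0.5067, -0.0447, 0.0336]
ee_rot: [[-0.238, 0.971, -0.0], [0.971, 0.238, -0.0], [0.0, -0.0, -1.0]]
wrist_force: [-0.1, -0.5, -1.6]
opening: 0.0097
grasp_force: 45.0
```

Emit:
step_arm:
  commands:
    - [[0, 0, 1], [0, 0, 0], 1]
    - [[0, 0, 0], [0, 0, 0], 1]

```text
time_s: 8.0
position: [0.5067, -0.0447, 0.0326]
ee_rot: [[-0.238, 0.971, -0.0], [0.971, 0.238, -0.0], [-0.0, -0.0, -1.0]]
wrist_force: [-0.3, 0.2, -1.8]
opening: 0.0097
grasp_force: 45.0
```

Emit:
step_arm:
  commands:
    - [[0, 0, 1], [0, 0, 0], 1]
    - [[0, 0, 0], [0, 0, 0], 1]

```text
time_s: 8.25
position: [0.5068, -0.0448, 0.0316]
ee_rot: [[-0.238, 0.971, 0.0], [0.971, 0.238, -0.0], [-0.0, 0.0, -1.0]]
wrist_force: [0.1, 0.5, -1.3]
opening: 0.0095
grasp_force: 45.0
```

Emit:
step_arm:
  commands:
    - [[0, 0, -3.5], [0, 0, 0], 1]
    - [[0, 0, 0], [0, 0, 0], 1]

```text
time_s: 8.5
position: [0.5068, -0.0448, 0.0354]
ee_rot: [[-0.238, 0.971, 0.0], [0.971, 0.238, -0.0], [-0.0, 0.0, -1.0]]
wrist_force: [-0.3, -0.4, -1.2]
opening: 0.0095
grasp_force: 45.0
```

```bash
python3 -c "
from h import *
import pickle
s=manip.observe(); im=viewer.snapshot('wrist'); cv2.imwrite('pics/w3.png',im); pickle.dump(s,open('s3.pkl','wb'))
print(s['position'],s['time_s'])"
```

```text
[ 0.50679766 -0.04475966  0.03542701] 8.5
```

View pics/w3.png

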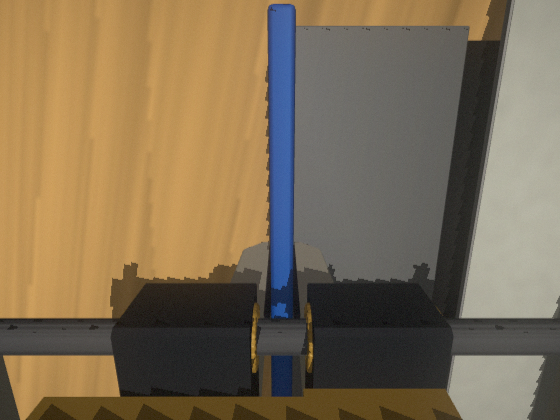

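The picture shows the flange edge from (467,27) to about (437,280), just short of the lip edge at (505,5)–(458,315), with nothing in between. I'll fit both lines.

```bash
python3 - <<'E'
from h import *
import pickle
s=pickle.load(open('s3.pkl','rb')); C=cam("wrist",s); im=cv2.imread("pics/w3.png"); g=cv2.GaussianBlur(cv2.cvtColor(im,cv2.COLOR_BGR2GRAY),(1,5),0).astype(float)
def cross(v,th,u0,up):
    r=g[v,u0:]; k=np.argmax(r>th if up else r<th); return (u0+k-1+(th-r[k-1])/(r[k]-r[k-1]),v)
vs=range(60,270,5); lp=[cross(v,88,468,True) for v in vs]; fl=[cross(v,68,400,False) for v in vs]
t=np.array(s["position"]); R=np.array(s["ee_rot"])
def rob(P,z):
    q=ray(C,P,z); q=(np.c_[q,np.full(len(q),z)]-t)@R*1000   # tool frame
    k=np.ones(len(q),bool)
    for _ in range(4):
        p=np.polyfit(q[k,0],q[k,1],1); r=abs(q[:,1]-np.polyval(p,q[:,0])); k=r<max(.5,2*np.median(r))
    return p,k.sum(),np.median(r)
for n,P,z in (("lip",lp,.012),("flange",fl,t[2]-.0256)):
    p,k,r=rob(P,z); print(n,"tool y at x=0: %.2f, slope deg %.2f, n %d res %.2f"%(p[1],np.degrees(np.arctan(p[0])),k,r))
E
```

```text
lip tool y at x=0: 100.02, slope deg -0.07, n 41 res 0.03
flange tool y at x=0: 84.41, slope deg -0.10, n 41 res 0.02
```

Emit:
step_arm:
  commands:
    - [[0, 5, 0], [0, 0, 0], 1]
    - [[0, 6, 0], [0, 0, 0], 1]
    - [[0, 6, 0], [0, 0, 0], 1]
    - [[0, 6, 0], [0, 0, 0], 1]
    - [[0, 0, 0], [0, 0, 0], 1]

```text
time_s: 9.18
position: [0.5297, -0.039, 0.0351]
ee_rot: [[-0.238, 0.971, 0.001], [0.971, 0.238, 0.0], [-0.0, 0.001, -1.0]]
wrist_force: [0.6, 0.5, -2.1]
opening: 0.01
grasp_force: 45.0
```

Emit:
step_arm:
  commands:
    - [[0, 8, 0], [0, 0, 0], 1]
    - [[0, 8, 0], [0, 0, 0], 1]
    - [[0, 8, 0], [0, 0, 0], 1]
    - [[0, 6, 0], [0, 0, 0], 1]
    - [[0, 2.5, 0], [0, 0, 0], 1]

```text
time_s: 9.8
position: [0.5611, -0.0314, 0.0351]
ee_rot: [[-0.238, 0.971, 0.0], [0.971, 0.238, 0.0], [-0.0, 0.0, -1.0]]
wrist_force: [0.3, 1.2, -2.2]
opening: 0.0097
grasp_force: 45.0
```

Emit:
step_arm:
  commands:
    - [[0, 0, 0], [0, 0, 0], 1]
    - [[0, 0, 2], [0, 0, 0], 1]
    - [[0, 0, 1], [0, 0, 0], 1]
    - [[0, 0, 0], [0, 0, 0], 1]

```text
time_s: 10.3
position: [0.5604, -0.0316, 0.032]
ee_rot: [[-0.238, 0.971, -0.0], [0.971, 0.238, -0.0], [0.0, -0.0, -1.0]]
wrist_force: [-1.2, 0.2, -1.1]
opening: 0.0095
grasp_force: 45.0
```

Emit:
step_arm:
  commands:
    - [[0, 0, 1], [0, 0, 0], 1]
    - [[0, 0, 0], [0, 0, 0], 1]
    - [[0, 0, 0], [0, 0, 0], 1]
  squeeze: 60

```text
time_s: 10.68
position: [0.5605, -0.0316, 0.0316]
ee_rot: [[-0.238, 0.971, 0.0], [0.971, 0.238, 0.0], [-0.0, 0.0, -1.0]]
wrist_force: [-0.7, 0.8, 5.9]
opening: 0.0099
grasp_force: 60.0
```

Emit:
step_arm:
  commands:
    - [[0, 0, 1], [0, 0, 0], 1]
    - [[0, 0, 0], [0, 0, 0], 1]

```text
time_s: 10.92
position: [0.5605, -0.0316, 0.0315]
ee_rot: [[-0.238, 0.971, 0.001], [0.971, 0.238, 0.0], [-0.0, 0.001, -1.0]]
wrist_force: [-4.5, 0.1, 18.8]
opening: 0.0095
grasp_force: 60.0
```

Emit:
step_arm:
  commands:
    - [[0, 0, 0.7], [0, 0, 0], 1]
    - [[0, 0, 0], [0, 0, 0], 1]
    - [[0, 0, 0], [0, 0, 0], 1]
    - [[0, 0, 0], [0, 0, 0], 1]

```text
time_s: 11.42
position: [0.5605, -0.0316, 0.0315]
ee_rot: [[-0.238, 0.971, 0.001], [0.971, 0.238, 0.0], [-0.0, 0.001, -1.0]]
wrist_force: [-6.4, 1.6, 28.0]
opening: 0.0097
grasp_force: 60.0
```

```bash
python3 -c "
from h import *
s=manip.observe(); print(s['wrist_force'],s['torque'],s['position'],s['time_s'])
cv2.imwrite('pics/w4.png',viewer.snapshot('wrist')); im=viewer.snapshot('scene'); cv2.imwrite('pics/sc4.png',cv2.resize(im[150:390,180:500],None,fx=2.4,fy=2.4))
s=manip.observe(); print(s['wrist_force'])"
```

```text
[-6.41227873  1.5889725  27.96934083] [-0.01168459  1.50623702 -0.03388358] [ 0.56052919 -0.03159457  0.03151526] 11.425
[-5.93497226 -0.06182947 28.39938173]
```

View pics/w4.png

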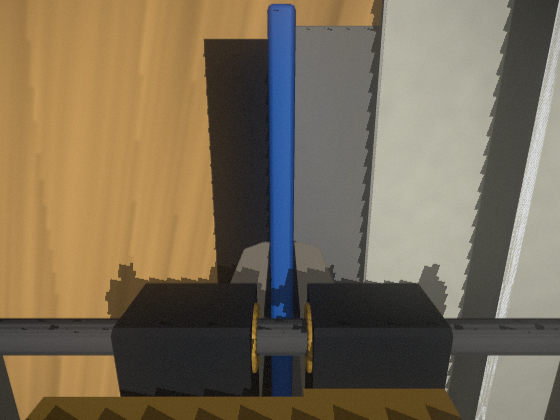

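View pics/sc4.png

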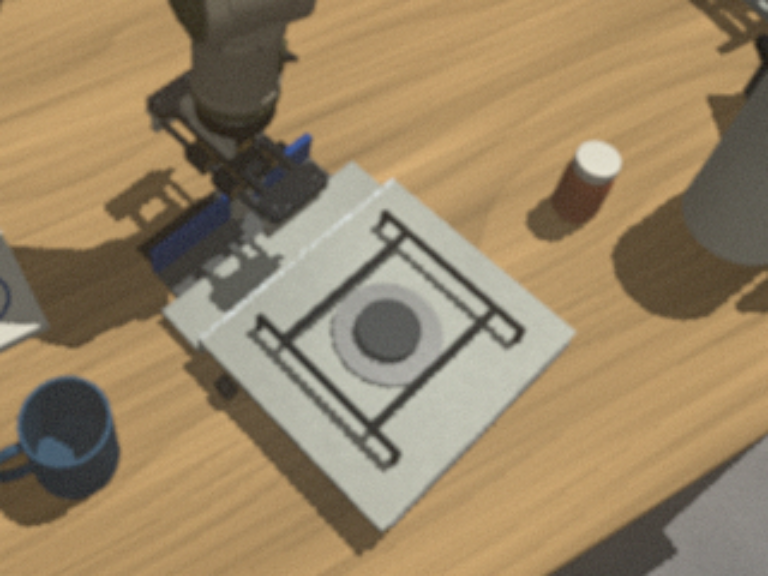

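The wrist view shows the flange tucked under the lip, with the lip edge at (376,60)–(365,250) parallel to the blue upstand. The seal is visible evenly behind it, at columns 205–268. In the scene crop the hob top is down and the mug and salt jar haven't moved. The press is steady at about 28 N, so I'm handing in.

```bash
python3 -c "
from workcell import manip
print(manip.close_job())"
```

```text
the job is handed in; nothing more can be done
None
```

The strip's front edge is tucked about 40 mm under the hob's lip, square to within about 0.1° and with no sign of the hob top lifting; I handed the job in with the gripper still pressing it onto the seal at about 28 N, after about 11.5 s.

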